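# Turn the jar rack out onto the checking tray

### The job

Hold the loose cover against the jar rack, turn the two upside down together over the steel tray and stand them in it on the cover's foot, without spilling a jar. Then lift the rack off, so that all three jars are left standing cap-down on the cover with their bases up for checking, and set the empty rack flat on the stand it came from, near the middle, either way up. Leave the bottle and cartons nearby where they are.

Things in the scene. Friction and masses are not known exactly. Their poses are not given: they have to be found in the camera images.
- rack: Grey plastic jar rack, loose, about 0.2 kg, round about z, 86 mm high; starts upright on the stand, full, cover on top. Solid foot 54 mm diameter, z = 0 to 36 mm (a knob when upside down); tub 94 mm diameter, z = 36 to 86 mm, with three pockets; flat flange 164 mm diameter around the open top, z = 80 to 86 mm. Origin: centre of the foot's underside; z towards the open top.
- rack_mid (a point): On the rack's axis at half its height, 43 mm along z from its origin.
- cover: White plastic cover, loose, about 0.12 kg, round about z; starts lying on the rack's flange, held only by its weight. Plate 178 mm diameter, z = 0 to 5 mm, a 3 mm rim (z = -4.5 to 0) around the flange with 4 mm play, a solid foot 62 mm diameter, z = 5 to 80 mm (its knob now). Origin: centre of the plate's face that lies on the rack, 86 mm above the rack's origin; z away from the rack, up at the start.
- seam (a point): On the axis, at cover z = -0.5 mm: middle of the 11 mm that plate and flange measure together. Around it, 50 to 82 mm out from the axis and on any side, both can be pinched as one, a finger above the plate and one below the flange, gripper level. Pair upright: the seam is 85.5 mm above what the rack stands on. Turned over: 80.5 mm above what the cover's foot stands on.
- jar0: Closed amber jar with a white cap, 32 mm diameter, 44 mm high, about 35 g, loose in one of the rack's pockets, standing on its floor (40 mm above the rack's origin, 2 mm left below the cover), its axis 24 mm from the rack's. Origin: centre of its base; z towards the cap. The three jars are alike.
- jar1: The same, in the second pocket.
- jar2: The same, in the third pocket.
- stand: Fixed small grey drawer unit, 160 by 160 mm, 120 mm high, plain flat top, on which the rack starts and ends (its drawers do not open). Origin: centre of its underside, on the table. It stands left or right of the middle, the tray on the other side.
- stand_top (a point): Centre of the stand's top.
- tray: Fixed shallow square steel tray, 154 by 154 mm, on a second unit just like the stand. Tray floor 3 mm thick, 148 mm square inside, lips 7 mm above the floor. Origin: centre of the unit's underside, on the table.
- tray_floor (a point): Centre of the tray's floor (upper face), 123 mm above the table: the cover's foot belongs about here.
- pill_bottle: Bystander: white bottle 60 mm diameter, 105 mm high, loose on the table between the units. Origin: centre of its base.
- carton: Bystander: carton 50 by 110 by 60 mm, loose on the table outside the left unit. Origin: centre of its underside.
- flat_carton: Bystander: flat carton 70 by 130 by 35 mm, loose on the table outside the right unit. Origin: centre of its underside.

How it is judged:
By the outcome, as a careful person would: the job done as asked, in the order asked, and still so for the second after the job is handed in, with the robot touching nothing.
It also fails if it takes over 72 s, if anything falls off the work surface, if the arm or the gripper's body presses on something with over 40 N, if the wrist force passes 120 N, or if a joint passes its speed limit or range.

### The arm

A 6-joint arm with a two-finger parallel gripper is mounted at the origin on the work surface. World frame = base frame: x ahead of the robot, y to its left, z up, the work surface at z = 0. Lengths are in m, angles in rad, forces in N, time in s.
With the tool pointing down it reaches from about 0.375 to 0.75 m from the base axis. Payload 9 kg.
Tool frame: the origin (TCP) lies at the centre of the arm's flange, where the gripper is bolted on; the fingertips stand 173 mm ahead of it and the grasp point (between the pads) lies 155 mm ahead of it (r.tcp_to_grasp is the distance from the TCP to the grasp point, in m); z points along the fingers, y is the line along which they close (so a half turn about z gives the same grasp; the last joint's range is limited). The gripper opens to 85 mm and grips with 20 to 120 N. Pads are 22 mm wide; open, the fingers measure 114 mm over their backs; the gripper's body (76 mm by 85 mm) begins 54 mm behind the grasp point. The pads swing forward as they close: fully open they stand 13 mm farther back than shut.
Start: joints at [-1.412, 0.104, 0.097, 1.564, 0, 1.353], TCP at [0.221, -0.558, 0.405] pointing down, gripper open.
Joint ranges: [-2.99, 2.99], [-0.84, 1.86], [-1.1, 1.16], [-1.84, 2.11], [-1.51, 1.56], [-3.14, 3.14]. Speed limits (rad/s): [2.22, 2.22, 2.57, 3.14, 3.14, 3.14].

### API

Orientations are given as a 3x3 rotation matrix whose columns are the frame's x, y, z axes.
In Python, from cell import status, capture, sign_off, r gives the robot as it stands.
- The arm moves only by the tool move_arm, never from a script. Its argument "moves" is a list that holds one entry, the list of rows, each a list of 6 numbers: the shift along the world's x, y, z in m, then the turn, a rotation vector about the world's x, y, z in degrees. In form: [[[dx, dy, dz, wx, wy, wz], ...]]. A call has 1 to 5 rows; each row shifts and turns the commanded pose from where the row before left it; what a row does not reach is not made up. A row lasts 1/12 s, in which the tool goes at most 41.7 mm and 7.16 degrees, less where a joint would pass 70% of its speed; a pose out of reach is approached as far as the arm can. A call is refused whole if a number of a shift passes 0.0417 or a number of a turn 7.16, either way. A call with a gripper value outside its range is refused whole. "grip" is the opening, from 0 (shut) to 1 (fully open), set as the call begins (left out, the last holds). The fingers move at their own pace and stop on an object; "grip_force" is the grip in N (left out, the last holds). Time passes only in rows, so rows that do not move let the fingers close. It gives the time, the measured TCP pose, the force, the opening and the grip force at its end, in the units of the state.
- status.state(): the state, without advancing time (a new reading comes with each control period).
- capture(name): name is "scene" or "side" or "wrist"; returns a dict with "image" (480x640x3 uint8, blue, green, red), "z_map" (480x640 float32, m along the optical axis (not along the pixel's ray), 0 where there is no reading), "fx", "fy", "cx", "cy" (pixels), "camera_from_world" (4x4, takes a point from world to camera coordinates); the wrist camera has in their place "tool_from_camera" (4x4, takes a point from camera to tool coordinates, whose origin is the TCP and whose axes are the flange's). Camera axes: x right, y down, z forward; pixel columns grow to the right and rows downward; lengths in m; the calibration is good to about 2 mm. A picture is of the moment at which its call begins: read the wrist's pose just before it.
- sign_off(): hands the job in; it is judged then, once.
The state is a dict: "time_s": time; "qpos": joint angles; "joint_velocities": joint speeds; "joint_efforts": joint torques, N m; "ee_pos": TCP position; "orientation": TCP orientation; "ft_force": force on the tool from outside, world axes, zero at the start; "wrist_torque": the same for the moment, N m; "opening": finger opening in m; "finger_force": force on a finger pad.
Only numpy, scipy, OpenCV 4.12 (cv2) and the standard library are available. Lean on these libraries where they do the work, as an engineer would, in place of code of your own. Each camera call takes 0.05 s, during which the arm holds its last target. There are 200 camera calls.

## Working session

There is one attempt and no reset: what is moved stays moved. The work goes in short steps, Python scripts to look and compute and a tool call to move; the robot and the scene stay as the last step left them, time stands still between calls to the robot, and variables do not carry over. Pictures are saved under pics/ and viewed, at most 10 in all, crops included, and the job is handed in when it is done.

Besides the shell and the picture viewer there is one more tool, called after "Emit:" by a JSON object that holds its "name" and its "arguments", one argument or row to a line. move_arm: Moves the arm, as the interface text tells. Its arguments: {"type":"object","properties":{"moves":{"type":"array"},"grip":{"type":"number"},"grip_force":{"type":"number"}},"required":["moves"]}

```bash
ls; mkdir -p pics; python3 - <<'E'
from cell import status, capture, sign_off, r
import cv2, numpy as np
s=status.state(); print(s)
ims=[]
for n in("scene","side"):
    c=capture(n); ims.append(c["image"]); print(n,c["fx"],c["cx"],c["cy"]); print(np.round(c["camera_from_world"],3))
    np.savez("pics/%s0.npz"%n,**c)
    cv2.imwrite("pics/%s0.png"%n,c["image"])
cv2.imwrite("pics/a.png",cv2.resize(np.hstack(ims),(800,300)))
E
```

```text
pics
{'time_s': 0.0, 'qpos': array([-1.41170355e+00,  1.04711172e-01,  9.64585912e-02,  1.56390306e+00,
       -1.77314332e-05,  1.35308962e+00]), 'joint_velocities': array([ 0.00029764,  0.00040366, -0.00121604, -0.00243592, -0.00217749,
        0.00020909]), 'joint_efforts': array([-1.43096945e-04, -5.56924868e+01,  5.03652298e+01,  1.68295694e-02,
       -3.77784681e-04, -1.75703111e-06]), 'ee_pos': array([ 0.22075302, -0.55779654,  0.40390934]), 'orientation': array([[ 9.29847042e-01,  3.67946224e-01, -2.32853580e-04],
       [ 3.67946194e-01, -9.29846119e-01,  1.33933961e-03],
       [ 2.76286954e-04, -1.33105856e-03, -9.99999076e-01]]), 'ft_force': array([-1.02257202, -0.88607961, -0.239819  ]), 'wrist_torque': array([ 0.01293053,  0.02629139, -0.0131826 ]), 'finger_force': 0.0, 'opening': 0.08558052610457557}
scene 600.6653099687533 324.2027161509367 229.43227806792657
[[ 0.172  0.985  0.015 -0.095]
 [ 0.525 -0.079 -0.847 -0.207]
 [-0.834  0.154 -0.531  2.035]
 [ 0.     0.     0.     1.   ]]
side 516.6458812167205 323.2450744082444 241.94974898875984
[[-0.98  -0.197  0.004  0.579]
 [-0.12   0.581 -0.805  0.178]
 [ 0.156 -0.79  -0.593  1.331]
 [ 0.     0.     0.     1.   ]]
```

View pics/scene0.png

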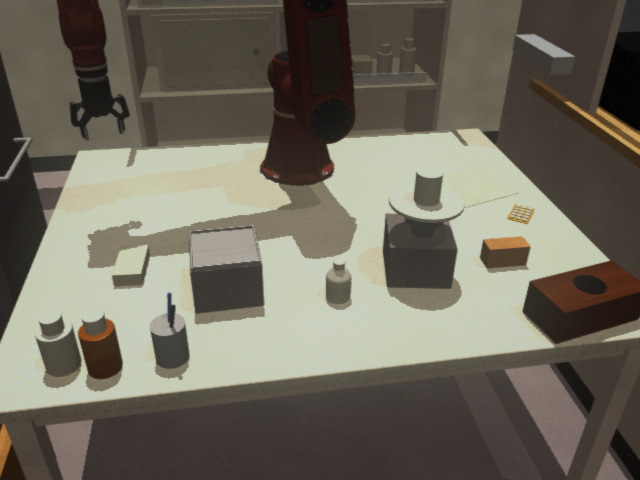

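View pics/side0.png

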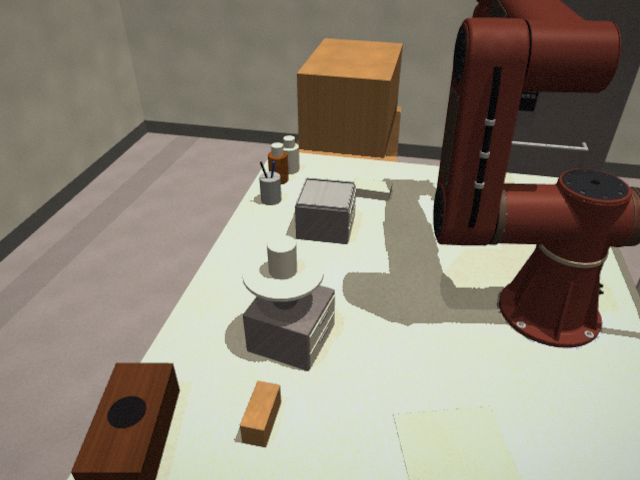

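The scene view shows the stand with the covered rack on the left (+y), knob around (428,187), and the tray on the right (−y) around (225,245). The bottle stands between them at (338,283).

```bash
cat > h.py <<'E'
import numpy as np, cv2
from cell import status, capture, r
def world(c,T=None):
    z=c["z_map"]; v,u=np.mgrid[:480,:640]
    P=np.stack([(u-c["cx"])/c["fx"]*z,(v-c["cy"])/c["fy"]*z,z],-1)
    M=np.linalg.inv(c["camera_from_world"]) if T is None else T@c["tool_from_camera"]
    W=P@M[:3,:3].T+M[:3,3]; W[z==0]=np.nan
    return W
def band(W,lo,hi,box):
    m=(W[...,2]>lo)&(W[...,2]<hi)&(W[...,0]>box[0])&(W[...,0]<box[1])&(W[...,1]>box[2])&(W[...,1]<box[3])
    return m
def circ(p):  # hull -> min enclosing circle
    (x,y),R=cv2.minEnclosingCircle((p*1000).astype(np.float32)); return x,y,R
E
python3 - <<'E'
from h import *
print([a for a in dir(r) if a[0]!='_'], r.tcp_to_grasp)
for n in("scene","side"):
    c=dict(np.load("pics/%s0.npz"%n)); W=world(c)
    for nm,lo,hi,box in [("knobtop",.278,.294,(.3,.9,.0,.6)),("plate",.205,.218,(.3,.9,0,.6)),("stand",.112,.128,(.3,.9,0,.6)),("tray",.117,.137,(.3,.9,-.6,-.02)),("bottle",.095,.115,(.3,.9,-.3,.15)),("low",.025,.07,(.3,.9,-.7,.6))]:
        m=band(W,lo,hi,box); p=W[m]
        if len(p)<20: print(n,nm,len(p)); continue
        print(n,nm,len(p),"med",np.round(np.median(p,0),3),"1-99%",np.round(np.percentile(p,[1,99],axis=0)[:,:2],3).tolist(),"circ",np.round(circ(p[:,:2]),1), "rect",cv2.minAreaRect((p[:,:2]*1000).astype(np.float32)))
E
```

```text
['Unreachable', 'tcp_to_grasp'] 0.1547
scene knobtop 566 med [0.624 0.207 0.287] 1-99% [[0.306, 0.003], [0.67, 0.254]] circ [495.4 123.  209.8] rect ((475.2972412109375, 156.060791015625), (418.6055603027344, 118.94717407226562), 31.236722946166992)
scene plate 1816 med [0.664 0.21  0.212] 1-99% [[0.558, 0.141], [0.726, 0.31]] circ [638.6 226.2  92.2] rect ((642.7070922851562, 225.0499725341797), (176.43177795410156, 173.466552734375), 66.15916442871094)
scene stand 1721 med [0.662 0.199 0.121] 1-99% [[0.546, 0.136], [0.716, 0.303]] circ [628.  223.9 111.3] rect ((629.3195190429688, 223.3194580078125), (160.39395141601562, 165.80918884277344), 79.0224838256836)
scene tray 3355 med [ 0.657 -0.268  0.124] 1-99% [[0.558, -0.597], [0.879, -0.177]] circ [ 708.6 -388.2  261.7] rect ((739.348388671875, -358.1140441894531), (224.98377990722656, 517.701416015625), 44.38433074951172)
scene bottle 612 med [ 0.713 -0.205  0.105] 1-99% [[0.615, -0.298], [0.721, 0.148]] circ [657.8 -75.5 231.9] rect ((702.8497924804688, -64.02362060546875), (95.9872055053711, 463.767822265625), 14.314401626586914)
[... 786 characters left out ...]
 (166.2465057373047, 162.28004455566406), 79.30687713623047)
side tray 1783 med [ 0.64  -0.259  0.124] 1-99% [[0.556, -0.592], [0.864, -0.175]] circ [ 704.8 -387.7  258.2] rect ((735.296142578125, -357.61614990234375), (220.6846466064453, 510.171630859375), 44.63471984863281)
side bottle 362 med [ 0.619 -0.179  0.105] 1-99% [[0.55, -0.282], [0.711, -0.172]] circ [ 632.4 -236.    99.9] rect ((605.8621826171875, -199.7101593017578), (199.6054229736328, 98.98816680908203), 36.17448043823242)
side low 5141 med [0.628 0.306 0.052] 1-99% [[0.467, -0.578], [0.865, 0.588]] circ [775.6  -6.6 606.8] rect ((731.4932861328125, 1.41461181640625), (1202.378173828125, 441.1083068847656), 83.28851318359375)
```

```bash
python3 - <<'E'
from h import *
for n in("scene","side"):
    c=dict(np.load("pics/%s0.npz"%n)); W=world(c)
    for nm,lo,hi,box in [("knobtop",.280,.294,(.57,.72,.15,.3)),("plate",.207,.217,(.5,.75,0.1,.33)),("stand",.112,.126,(.5,.75,.1,.33)),("tray",.115,.137,(.5,.75,-.4,-.15)),("bottle",.02,.125,(.55,.9,-.12,.1)),("flat",.025,.045,(.45,.8,-.6,-.38)),("carton",.045,.07,(.4,.9,.35,.6))]:
        m=band(W,lo,hi,box); p=W[m]
        if len(p)<20: print(n,nm,len(p)); continue
        print(n,nm,len(p),"circ",np.round(circ(p[:,:2]),1), "rect",np.round(np.hstack(cv2.minAreaRect((p[:,:2]*1000).astype(np.float32))),1),"z",np.round(np.median(p[:,2]),4))
E
```

```text
scene knobtop 315 circ [640.4 225.8  34.8] rect [638.1 227.4  63.4  63.    9. ] z 0.2867
scene plate 1743 circ [638.6 226.2  92.2] rect [642.7 225.  176.4 173.5  66.2] z 0.2122
scene stand 1704 circ [628.  223.9 111.3] rect [629.3 223.3 160.4 165.8  79. ] z 0.121
scene tray 2946 circ [ 636.9 -253.4  112.5] rect [ 636.6 -254.   167.3  159.8    1.6] z 0.124
scene bottle 811 circ [710.    4.4  31.1] rect [714.1   5.3  60.2  51.   89.3] z 0.0656
scene flat 961 circ [ 521.9 -486.8   74.2] rect [ 521.1 -488.9   71.1  139.1   86.4] z 0.0355
scene carton 928 circ [746.1 463.4 156.1] rect [749.4 460.7 113.2 301.7  89.1] z 0.0599
side knobtop 462 circ [635.6 225.1  33.1] rect [635.5 225.7  61.2  61.7  20. ] z 0.2867
side plate 2603 circ [634.3 225.4  91. ] rect [634.6 229.4 176.7 172.4  19.9] z 0.212
side stand 2330 circ [623.6 223.2 111.2] rect [622.9 223.2 166.2 162.3  79.3] z 0.1207
side tray 1666 circ [ 632.3 -254.   111.1] rect [ 633.2 -255.6  158.6  169.2    1. ] z 0.1242
side bottle 0
side flat 460 circ [ 518.3 -496.1   75.3] rect [ 518.9 -490.3   82.2  133.2   83.9] z 0.0353
side carton 1718 circ [707.6 491.2 136. ] rect [704.3 501.3 225.  180.7   5.3] z 0.0605
```

Emit:
{"name": "move_arm", "arguments": {
  "moves": [
    [[0.0108,0.0384,0,0,0,6.45],[0.0108,0.0384,0,0,0,6.45],[0.0108,0.0384,0,0,0,6.45],[0.0108,0.0384,0,0,0,6.45],[0.0108,0.0384,0,0,0,6.45]]
  ],
  "grip": 1
}}

```text
time_s: 0.52
ee_pos: [0.2749, -0.3641, 0.4041]
orientation: [[0.586, 0.81, -0.0], [0.81, -0.586, 0.001], [0.0, -0.001, -1.0]]
ft_force: [1.3, 0.4, 1.1]
opening: 0.0856
finger_force: 0.0
```

Emit:
{"name": "move_arm", "arguments": {
  "moves": [
    [[0.0108,0.0384,0,0,0,6.45],[0.0108,0.0384,0,0,0,6.45],[0.0108,0.0384,0,0,0,6.45],[0.0108,0.0384,0,0,0,6.45],[0.0108,0.0384,0,0,0,6.45]]
  ]
}}

```text
time_s: 0.93
ee_pos: [0.3286, -0.1721, 0.4045]
orientation: [[0.063, 0.998, 0.0], [0.998, -0.063, 0.0], [0.0, 0.0, -1.0]]
ft_force: [0.3, -0.3, 0.6]
opening: 0.0855
finger_force: 0.0
```

```bash
python3 -c "
from h import *
s=status.state(); print(s['qpos'],s['ee_pos']); print(s['orientation'])"
```

```text
[-8.39345914e-01 -6.18034384e-01 -5.14719858e-01  1.67397335e+00
  1.62595942e-04  7.94922553e-01] [ 0.32863893 -0.17209987  0.40447434]
[[ 6.34295173e-02  9.97986298e-01  2.12852024e-04]
 [ 9.97986321e-01 -6.34295201e-02  6.27308590e-06]
 [ 1.97615555e-05  2.12025510e-04 -9.99999977e-01]]
```

Emit:
{"name": "move_arm", "arguments": {
  "moves": [
    [[0.0183,0.0344,0,0,0,0],[0.0183,0.0344,0,0,0,0],[0.0183,0.0344,0,0,0,0],[0.0183,0.0344,0,0,0,0],[0.0183,0.0344,0,0,0,0]]
  ]
}}

```text
time_s: 1.35
ee_pos: [0.4206, 0.0002, 0.4047]
orientation: [[0.068, 0.998, 0.001], [0.998, -0.068, -0.0], [-0.0, 0.001, -1.0]]
ft_force: [0.9, -0.8, -0.2]
opening: 0.0856
finger_force: 0.0
```

Emit:
{"name": "move_arm", "arguments": {
  "moves": [
    [[-0.0069,0.0364,0,0,0,-1.82],[-0.0069,0.0364,0,0,0,-1.82],[-0.0069,0.0364,0,0,0,-1.82],[-0.0069,0.0364,0,0,0,-1.82],[-0.0069,0.0364,0,0,0,-1.82]]
  ]
}}

```text
time_s: 1.77
ee_pos: [0.3849, 0.1818, 0.4045]
orientation: [[0.227, 0.974, 0.0], [0.974, -0.227, -0.0], [-0.0, 0.0, -1.0]]
ft_force: [0.4, 0.2, -0.3]
opening: 0.0855
finger_force: 0.0
```

Emit:
{"name": "move_arm", "arguments": {
  "moves": [
    [[-0.0069,0.0364,0,0,0,-1.82],[-0.0069,0.0364,0,0,0,-1.82],[-0.0069,0.0364,0,0,0,-1.82],[-0.0069,0.0364,0,0,0,-1.82]]
  ]
}}

```text
time_s: 2.1
ee_pos: [0.3572, 0.3276, 0.4045]
orientation: [[0.348, 0.938, 0.0], [0.938, -0.348, -0.0], [-0.0, 0.0, -1.0]]
ft_force: [0.9, -0.5, 1.1]
opening: 0.0855
finger_force: 0.0
```

Emit:
{"name": "move_arm", "arguments": {
  "moves": [
    [[0,0,0,-2.37,-6.51,0],[0,0,0,-2.37,-6.51,0],[0,0,0,-2.37,-6.51,0],[0,0,0,-2.37,-6.51,0],[0,0,0,-2.37,-6.51,0]]
  ]
}}

```text
time_s: 2.52
ee_pos: [0.358, 0.3258, 0.4048]
orientation: [[0.346, 0.768, 0.538], [0.938, -0.285, -0.196], [0.003, 0.573, -0.82]]
ft_force: [0.1, -0.6, 0.2]
opening: 0.0856
finger_force: 0.0
```

```bash
python3 -c "
from h import *
s=status.state(); print(s['qpos'],s['ee_pos']); print(s['orientation'])"
```

```text
[ 0.59474002 -0.51907037 -0.50983826  1.190798   -0.48257782  2.42309336] [0.35799008 0.32584746 0.40478592]
[[ 0.34621324  0.76826     0.53843567]
 [ 0.93815091 -0.28537622 -0.19604409]
 [ 0.0030439   0.57300697 -0.81954484]]
```

Emit:
{"name": "move_arm", "arguments": {
  "moves": [
    [[0,0,0,-2.36,-6.47,0],[0,0,0,-2.36,-6.47,0],[0,0,0,-2.36,-6.47,0],[0,0,0,-2.36,-6.47,0]]
  ]
}}

```text
time_s: 2.85
ee_pos: [0.3578, 0.3257, 0.4048]
orientation: [[0.345, 0.432, 0.833], [0.939, -0.163, -0.304], [0.004, 0.887, -0.462]]
ft_force: [1.5, 0.9, 0.9]
opening: 0.0859
finger_force: 0.0
```

Emit:
{"name": "move_arm", "arguments": {
  "moves": [
    [[0,0,0,-2.36,-6.47,0],[0,0,0,-2.36,-6.47,0],[0,0,0,-2.36,-6.47,0],[0,0,0,-2.36,-6.47,0]]
  ]
}}

```text
time_s: 3.18
ee_pos: [0.3645, 0.3351, 0.4032]
orientation: [[0.342, 0.103, 0.934], [0.94, -0.04, -0.34], [0.002, 0.994, -0.11]]
ft_force: [0.9, 1.0, 0.1]
opening: 0.0855
finger_force: 0.0
```

```bash
python3 -c "
from h import *
s=status.state(); print(s['qpos'],s['ee_pos']); print(s['orientation'])"
```

```text
[ 0.70884032 -0.84130226 -1.05598974  0.00748713 -1.04683744  1.76625699] [0.36446912 0.33509879 0.40319129]
[[ 0.34192353  0.10282254  0.93408556]
 [ 0.939725   -0.03983186 -0.33960323]
 [ 0.0022875   0.99390188 -0.11024436]]
```

Emit:
{"name": "move_arm", "arguments": {
  "moves": [
    [[-0.001,-0.0015,-0.03,0,0,0],[-0.001,-0.0015,-0.03,0,0,0],[-0.0015,-0.0015,-0.03,-0.72,-1.98,0],[-0.0015,-0.0015,-0.03,-0.72,-1.98,0],[-0.0015,-0.0015,-0.03,-0.72,-1.98,0]]
  ]
}}

```text
time_s: 3.6
ee_pos: [0.375, 0.3563, 0.2692]
orientation: [[0.363, 0.022, 0.932], [0.932, -0.012, -0.362], [0.003, 1.0, -0.025]]
ft_force: [1.1, 0.2, 0.9]
opening: 0.0855
finger_force: 0.0
```

Emit:
{"name": "move_arm", "arguments": {
  "moves": [
    [[0,0,-0.024,0,0,0],[0,0,-0.0237,0,0,0],[0,0,0,0,0,0],[0,0,0,0,0,0]]
  ]
}}

```text
time_s: 3.93
ee_pos: [0.3749, 0.3558, 0.2203]
orientation: [[0.363, 0.028, 0.931], [0.932, -0.008, -0.363], [-0.002, 1.0, -0.029]]
ft_force: [0.4, -0.1, 0.9]
opening: 0.0857
finger_force: 0.0
```

```bash
python3 -c "
from h import *
s=status.state(); print(s['qpos'],s['ee_pos']); R=s['orientation'];print(R)
T=np.eye(4);T[:3,:3]=R;T[:3,3]=s['ee_pos']
c=capture('wrist'); cv2.imwrite('pics/w1.png',c['image']); np.savez('pics/w1.npz',T=T,**c)
print(c['tool_from_camera'])
W=world(c,T)
for nm,lo,hi,box in [('knobtop',.280,.294,(.57,.72,.15,.3)),('plate',.207,.217,(.5,.75,0.1,.33)),('any',.19,.24,(.5,.75,.1,.33))]:
  p=W[band(W,lo,hi,box)]
  if len(p)>20: print(nm,len(p),circ(p[:,:2]),np.median(p,0))
c=capture('side'); cv2.imwrite('pics/s1.png',c['image'])
"
```

```text
[ 0.73293132 -0.20196488 -1.07738833 -0.81126651 -1.10347218  1.62582571] [0.37485911 0.35578894 0.2203147 ]
[[ 0.36282926  0.02773557  0.93144279]
 [ 0.93185289 -0.00837126 -0.36273973]
 [-0.00226345  0.99958024 -0.02888281]]
[[ 1.30934655e-03 -9.52082265e-01 -3.05839250e-01  7.87462922e-02]
 [ 9.99999132e-01  1.20071776e-03  5.43302819e-04  1.00285051e-04]
 [-1.50042360e-04 -3.05839695e-01  9.52083010e-01  3.00597333e-02]
 [ 0.00000000e+00  0.00000000e+00  0.00000000e+00  1.00000000e+00]]
knobtop 658 (632.4940185546875, 229.24627685546875, 30.477462768554688) [0.61345238 0.24666126 0.28286575]
plate 3465 (635.2515869140625, 227.71641540527344, 89.03180694580078) [0.59244279 0.26294053 0.21122356]
any 9484 (635.1666259765625, 227.8450927734375, 89.11682891845703) [0.60517842 0.25582419 0.21006783]
```

View pics/w1.png

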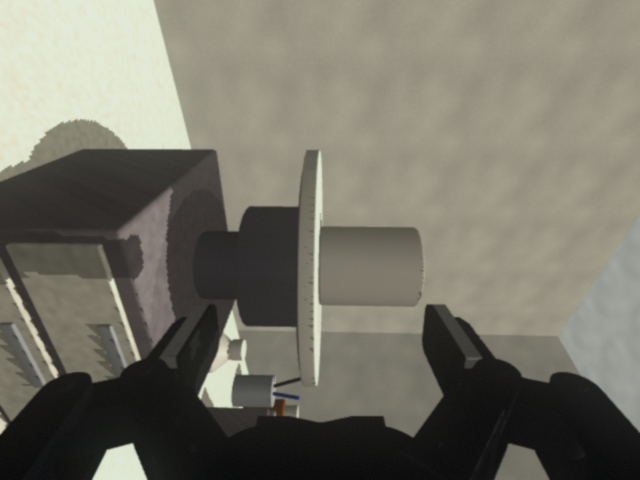

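The wrist view is turned 90°, with image right being up. It shows the knob at about (370,265) and the plate edge at column 310, between the open fingers. The plate circle fit gives radius 89 mm, axis at (0.636, 0.227) and top at z 0.211.

Emit:
{"name": "move_arm", "arguments": {
  "moves": [
    [[0.003,-0.0104,-0.005,-0.2,-0.52,0],[0.003,-0.0104,-0.005,-0.2,-0.52,0],[0.0034,-0.0103,-0.005,-0.2,-0.52,0],[0,0,0,0,0,0]]
  ]
}}

```text
time_s: 4.37
ee_pos: [0.3895, 0.3307, 0.2069]
orientation: [[0.368, -0.009, 0.93], [0.93, -0.002, -0.368], [0.005, 1.0, 0.007]]
ft_force: [-0.1, 0.4, -0.7]
opening: 0.0853
finger_force: 0.0
```

```bash
cat > g.py <<'E'
from h import *
import sys
ax=np.array([float(sys.argv[1]),float(sys.argv[2])]); D=float(sys.argv[3]); zt=float(sys.argv[4])
s=status.state(); R=s['orientation']; p=s['ee_pos']; h=R[:2,2]/np.linalg.norm(R[:2,2])
t=np.r_[ax-D*h,zt]
v=ax-p[:2]
print("t",s['time_s'],"q",np.round(s['qpos'],3),"p",np.round(p,4),"head",np.degrees(np.arctan2(h[1],h[0])),"pitch",np.degrees(np.arcsin(R[2,2])),"roll xz",np.degrees(np.arcsin(R[2,0])))
print("delta",np.round(t-p,4),"along",v@h,"lat",v@[-h[1],h[0]],"F",s['ft_force'],"M",s['wrist_torque'],"open",s['opening'],s['finger_force'])
E
python3 g.py .636 .227 .227 .2058
```

```text
t 4.3667 q [ 0.671 -0.13  -1.095 -0.98  -1.048  1.563] p [0.3895 0.3307 0.2069] head -21.62328870862206 pitch 0.42315633636183897 roll xz 0.2884448720326661
delta [ 0.0355 -0.02   -0.0011] along 0.2673684614958974 lat -0.005542933459698167 F [-0.09783264  0.41507469 -0.69590199] M [ 0.39158928  0.90078129 -0.01841965] open 0.08532243016119438 0.0
```

Emit:
{"name": "move_arm", "arguments": {
  "moves": [
    [[0.0071,-0.004,-0.0002,-0.06,0.25,0],[0.0071,-0.004,-0.0002,-0.06,0.25,0],[0.0071,-0.004,-0.0002,0,0,0],[0.0071,-0.004,-0.0002,0,0,0],[0.0071,-0.004,-0.0003,0,0,0]]
  ]
}}

```text
time_s: 4.78
ee_pos: [0.4251, 0.3109, 0.2049]
orientation: [[0.367, 0.002, 0.93], [0.93, 0.001, -0.367], [-0.002, 1.0, -0.001]]
ft_force: [-0.3, -0.0, 0.0]
opening: 0.0852
finger_force: 0.0
```

Emit:
{"name": "move_arm", "arguments": {
  "moves": [
    [[0,0,0,0,0,0],[0,0,0,0,0,0]]
  ]
}}

```text
time_s: 4.95
ee_pos: [0.4246, 0.3108, 0.2041]
orientation: [[0.368, 0.003, 0.93], [0.93, 0.002, -0.368], [-0.003, 1.0, -0.002]]
ft_force: [-1.1, -0.4, -0.8]
opening: 0.0856
finger_force: 0.0
```

```bash
python3 g.py .636 .227 .227 .2058; python3 -c "
from h import *
c=capture('side'); cv2.imwrite('pics/s2.png',c['image'][180:380,180:420].repeat(2,0).repeat(2,1))"
```

```text
t 4.95 q [ 0.589 -0.113 -1.077 -0.961 -0.966  1.571] p [0.4246 0.3108 0.2041] head -21.60687213757468 pitch -0.11720966746565846 roll xz -0.16028662431299
delta [ 0.0004 -0.0002  0.0017] along 0.2274153866231868 lat -4.538007429365462e-05 F [-1.13444354 -0.42203277 -0.80172973] M [ 0.37924201  0.88725086 -0.0159914 ] open 0.08562796245352744 0.0
```

View pics/s2.png

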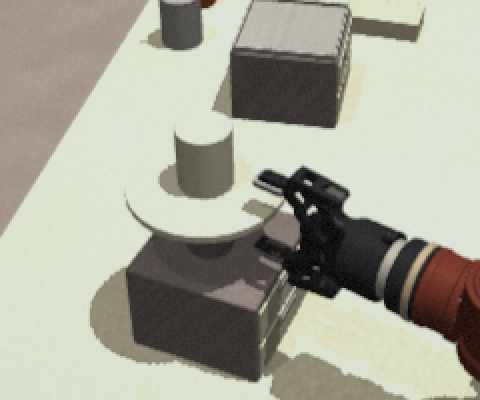

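The side view shows the fingers straddling the plate and flange at about (270,215) in the crop, one above and one below.

Emit:
{"name": "move_arm", "arguments": {
  "moves": [
    [[0,0,0.0015,0,0,0],[0,0,0,0,0,0],[0,0,0,0,0,0],[0,0,0,0,0,0],[0,0,0,0,0,0]]
  ],
  "grip": 0.3,
  "grip_force": 40
}}

```text
time_s: 5.42
ee_pos: [0.424, 0.3112, 0.2055]
orientation: [[0.367, 0.003, 0.93], [0.93, 0.002, -0.367], [-0.003, 1.0, -0.002]]
ft_force: [-0.1, -0.3, 0.3]
opening: 0.0266
finger_force: 0.0
```

Emit:
{"name": "move_arm", "arguments": {
  "moves": [
    [[0,0,0,0,0,0],[0,0,0,0,0,0],[0,0,0,0,0,0],[0,0,0,0,0,0],[0,0,0,0,0,0]]
  ],
  "grip": 0
}}

```text
time_s: 5.83
ee_pos: [0.4242, 0.3113, 0.2058]
orientation: [[0.367, 0.002, 0.93], [0.93, 0.001, -0.367], [-0.002, 1.0, -0.002]]
ft_force: [-4.1, 1.0, 3.1]
opening: 0.0104
finger_force: 41.9
```

Emit:
{"name": "move_arm", "arguments": {
  "moves": [
    [[0,0,0,0,0,0],[0,0,0,0,0,0],[0,0,0,0,0,0],[0,0,0,0,0,0],[0,0,0,0,0,0]]
  ],
  "grip_force": 110
}}

```text
time_s: 6.25
ee_pos: [0.4242, 0.3112, 0.2058]
orientation: [[0.367, 0.002, 0.93], [0.93, 0.002, -0.367], [-0.002, 1.0, -0.002]]
ft_force: [-3.7, 1.7, 4.0]
opening: 0.009
finger_force: 108.6
```

```bash
python3 g.py .636 .227 .227 .2058
```

```text
t 6.25 q [ 0.59  -0.119 -1.079 -0.956 -0.966  1.571] p [0.4242 0.3112 0.2058] head -21.54320563591144 pitch -0.09926310434411509 roll xz -0.1360774087701439
delta [ 0.0007 -0.0009  0.    ] along 0.2279371380721891 lat -0.0005628486388320361 F [-3.6632812   1.65780111  4.04813624] M [ 0.21193592  0.35525668 -0.0083364 ] open 0.009013478290637719 108.62193703651428
```

Emit:
{"name": "move_arm", "arguments": {
  "moves": [
    [[0,0,0.003,0,0,0],[0,0,0.005,0,0,0],[0,0,0.008,0,0,0],[0,0,0.01,0,0,0],[0,0,0.01,0,0,0]]
  ]
}}

```text
time_s: 6.67
ee_pos: [0.4257, 0.313, 0.2408]
orientation: [[0.369, 0.004, 0.929], [0.929, 0.003, -0.369], [-0.005, 1.0, -0.003]]
ft_force: [-0.2, -0.1, -4.1]
opening: 0.0092
finger_force: 108.0
```

Emit:
{"name": "move_arm", "arguments": {
  "moves": [
    [[0.003,-0.003,0.01,0,0,0],[0.004,-0.004,0.01,0,0,0],[0.004,-0.004,0.01,0,0,0],[0.004,-0.004,0.008,0,0,0],[0,0,0,0,0,0]]
  ]
}}

```text
time_s: 7.08
ee_pos: [0.4446, 0.3016, 0.2802]
orientation: [[0.373, 0.0, 0.928], [0.928, 0.001, -0.373], [-0.001, 1.0, 0.0]]
ft_force: [-0.4, -0.3, -3.2]
opening: 0.0091
finger_force: 107.8
```

```bash
python3 g.py .652 .212 .227 .28; python3 -c "
from h import *
c=capture('side'); cv2.imwrite('pics/s3.png',c['image'][160:360,180:420].repeat(2,0).repeat(2,1))"
```

```text
t 7.0833 q [ 0.549 -0.371 -1.094 -0.724 -0.931  1.569] p [0.4446 0.3016 0.2802] head -21.8920967141374 pitch 0.020530671506902885 roll xz -0.07822920202460519
delta [-0.0033 -0.005  -0.0002] along 0.22583435033887747 lat -0.005853956151871407 F [-0.41968265 -0.27329964 -3.16956572] M [ 0.79096399  1.93832363 -0.05225395] open 0.009076564900682607 107.84763693809509
```

View pics/s3.png

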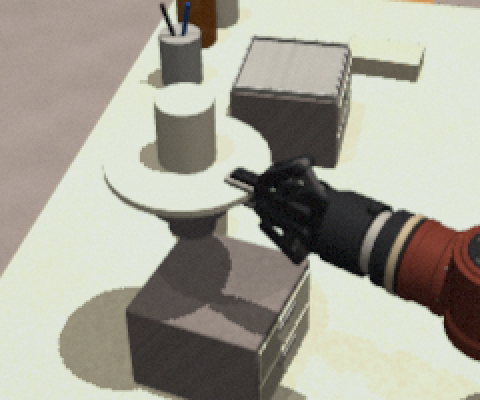

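The side view shows the pair lifted level and together, with its plate at (185,170) in the crop, clear of the stand.

Emit:
{"name": "move_arm", "arguments": {
  "moves": [
    [[0.0046,-0.0113,0,0,0,-1.39],[0.0093,-0.0226,0,0,0,-2.78],[0.0116,-0.0282,0,0,0,-3.48],[0.0116,-0.0282,0,0,0,-3.48],[0.0116,-0.0282,0,0,0,-3.48]]
  ]
}}

```text
time_s: 7.55
ee_pos: [0.4991, 0.1884, 0.2765]
orientation: [[0.602, 0.004, 0.799], [0.799, 0.003, -0.602], [-0.005, 1.0, -0.001]]
ft_force: [0.5, 0.4, -4.9]
opening: 0.0091
finger_force: 107.9
```

Emit:
{"name": "move_arm", "arguments": {
  "moves": [
    [[0.0116,-0.0282,0,0,0,-3.48],[0.0116,-0.0282,0,0,0,-3.48],[0.0036,-0.0282,0,0,0,-3.48],[0.0036,-0.0282,0,0,0,-3.48],[0.0036,-0.0282,0,0,0,-3.48]]
  ]
}}

```text
time_s: 7.97
ee_pos: [0.5326, 0.0471, 0.2763]
orientation: [[0.813, 0.005, 0.582], [0.582, 0.002, -0.813], [-0.005, 1.0, -0.002]]
ft_force: [1.2, -0.5, -4.4]
opening: 0.009
finger_force: 108.0
```

Emit:
{"name": "move_arm", "arguments": {
  "moves": [
    [[0.0036,-0.0282,0,0,0,-3.48],[0.0036,-0.0282,0,0,0,-3.48],[0.0029,-0.0226,0,0,0,-2.78],[0.0014,-0.0113,0,0,0,-1.39],[0,0,0,0,0,0]]
  ]
}}

```text
time_s: 8.38
ee_pos: [0.5444, -0.0435, 0.2768]
orientation: [[0.911, 0.004, 0.413], [0.413, 0.001, -0.911], [-0.004, 1.0, -0.001]]
ft_force: [-0.4, 0.8, -5.5]
opening: 0.0092
finger_force: 107.9
```

```bash
python3 g.py .635 -.254 .228 .28
```

```text
t 8.3833 q [-0.113 -0.277 -1.03  -0.751 -1.032  1.568] p [ 0.5444 -0.0435  0.2768] head -65.59317181270943 pitch -0.061427195634373655 roll xz -0.25486725648449315
delta [-0.0036 -0.0029  0.0032] along 0.22912328825303968 lat -0.004441636817775936 F [-0.42258818  0.77345369 -5.46803794] M [ 2.08465713  0.90628671 -0.01566783] open 0.009187092264110512 107.89458274841309
```

Emit:
{"name": "move_arm", "arguments": {
  "moves": [
    [[-0.0018,-0.0015,0.0016,-0.8,1.8,0],[-0.0018,-0.0014,0.0016,-1.65,3.64,0],[0,0,0,-2.066,4.555,0],[0,0,0,-2.066,4.555,0],[0,0,0,-2.066,4.555,0]]
  ]
}}

```text
time_s: 8.8
ee_pos: [0.5406, -0.0436, 0.2802]
orientation: [[0.845, 0.333, 0.418], [0.39, 0.151, -0.908], [-0.366, 0.931, -0.003]]
ft_force: [-0.9, 0.0, -4.7]
opening: 0.0088
finger_force: 108.0
```

Emit:
{"name": "move_arm", "arguments": {
  "moves": [
    [[0,0,0,-2.066,4.555,0],[0,0,0,-2.066,4.555,0],[0,0,0,-2.066,4.555,0],[0,0,0,-2.066,4.555,0],[0,0,0,-2.066,4.555,0]]
  ]
}}

```text
time_s: 9.22
ee_pos: [0.5406, -0.0435, 0.2801]
orientation: [[0.625, 0.66, 0.417], [0.29, 0.3, -0.909], [-0.725, 0.689, -0.005]]
ft_force: [0.1, -0.1, -4.7]
opening: 0.0089
finger_force: 107.8
```

```bash
python3 g.py .635 -.254 .228 .28
```

```text
t 9.2167 q [-0.114 -0.31  -1.044 -0.726 -1.026  0.767] p [ 0.5406 -0.0435  0.2801] head -65.34381957172596 pitch -0.2601346179345173 roll xz -46.46282112004671
delta [-0.0008 -0.0033 -0.0001] along 0.2306501677993272 lat -0.002050181744745188 F [ 0.06178915 -0.11250313 -4.71186194] M [ 2.006643    0.85324319 -0.04292511] open 0.008855580780479875 107.81447052955627
```

Emit:
{"name": "move_arm", "arguments": {
  "moves": [
    [[0,0,0,-2.066,4.555,0],[0,0,0,-2.066,4.555,0],[0,0,0,-2.066,4.555,0],[0,0,0,-2.066,4.555,0],[0,0,0,-2.066,4.555,0]]
  ]
}}

```text
time_s: 9.63
ee_pos: [0.5407, -0.0435, 0.2801]
orientation: [[0.287, 0.863, 0.416], [0.137, 0.392, -0.91], [-0.948, 0.318, -0.005]]
ft_force: [-0.5, -0.4, -4.2]
opening: 0.009
finger_force: 107.6
```

Emit:
{"name": "move_arm", "arguments": {
  "moves": [
    [[0,0,0,-2.066,4.555,0],[0,0,0,-2.066,4.555,0],[0,0,0,-2.066,4.555,0],[0,0,0,-2.066,4.555,0],[0,0,0,-2.066,4.555,0]]
  ]
}}

```text
time_s: 10.05
ee_pos: [0.5406, -0.0435, 0.2801]
orientation: [[-0.105, 0.904, 0.414], [-0.042, 0.412, -0.91], [-0.994, -0.113, -0.006]]
ft_force: [0.4, 0.1, -4.0]
opening: 0.0087
finger_force: 107.3
```

Emit:
{"name": "move_arm", "arguments": {
  "moves": [
    [[0,0,0,-2.066,4.555,0],[0,0,0,-2.066,4.555,0],[0,0,0,-2.066,4.555,0],[0,0,0,-2.066,4.555,0],[0,0,0,-2.066,4.555,0]]
  ]
}}

```text
time_s: 10.47
ee_pos: [0.5406, -0.0435, 0.2801]
orientation: [[-0.478, 0.776, 0.412], [-0.211, 0.354, -0.911], [-0.853, -0.522, -0.005]]
ft_force: [0.2, 0.1, -3.9]
opening: 0.0093
finger_force: 107.3
```

Emit:
{"name": "move_arm", "arguments": {
  "moves": [
    [[0,0,0,-2.066,4.555,0],[0,0,0,-2.066,4.555,0],[0,0,0,-2.066,4.555,0],[0,0,0,-2.066,4.555,0],[0,0,0,-2.066,4.555,0]]
  ]
}}

```text
time_s: 10.88
ee_pos: [0.5407, -0.0435, 0.2802]
orientation: [[-0.761, 0.502, 0.411], [-0.341, 0.229, -0.912], [-0.552, -0.834, -0.003]]
ft_force: [0.3, 0.2, -5.1]
opening: 0.0089
finger_force: 107.3
```

Emit:
{"name": "move_arm", "arguments": {
  "moves": [
    [[0,0,0,-2.066,4.555,0],[0,0,0,-2.066,4.555,0],[0,0,0,-2.066,4.555,0],[0,0,0,-2.066,4.555,0],[0,0,0,-1.65,3.64,0]]
  ]
}}

```text
time_s: 11.3
ee_pos: [0.5406, -0.0435, 0.2801]
orientation: [[-0.9, 0.15, 0.41], [-0.404, 0.069, -0.912], [-0.165, -0.986, -0.001]]
ft_force: [-0.3, -0.3, -5.2]
opening: 0.0092
finger_force: 107.3
```

Emit:
{"name": "move_arm", "arguments": {
  "moves": [
    [[0,0,0,-1.6,3.53,0],[0,0,0,-0.3,0.66,0],[0,0,0,0,0,0]]
  ]
}}

```text
time_s: 11.55
ee_pos: [0.5407, -0.0438, 0.2804]
orientation: [[-0.908, 0.083, 0.41], [-0.408, 0.038, -0.912], [-0.091, -0.996, -0.001]]
ft_force: [0.4, 0.1, -4.5]
opening: 0.0087
finger_force: 107.3
```

```bash
python3 g.py .635 -.254 .228 .28; python3 - <<'E'
from h import *
for n in("scene","side"):
    c=capture(n); W=world(c); np.savez("pics/%s4.npz"%n,**c); cv2.imwrite("pics/%s4.png"%n,c["image"])
    for nm,lo,hi,box in [("knobtop",.356,.375,(.55,.72,-.34,-.15)),("top",.272,.293,(.5,.75,-.36,-.15)),("rim",.255,.31,(.5,.76,-.36,-.15))]:
        p=W[band(W,lo,hi,box)]
        if len(p)>20: print(n,nm,len(p),np.round(circ(p[:,:2]),1),np.round(np.median(p[:,2]),4))
s=cv2.imread("pics/side4.png")
cv2.imwrite("pics/a4.png",cv2.resize(s[100:300,230:470],None,fx=2,fy=2))
E
```

```text
t 11.55 q [-0.114 -0.301 -1.041 -0.738 -1.035 -1.478] p [ 0.5407 -0.0438  0.2804] head -65.81625225217496 pitch -0.042527245852136124 roll xz -5.221592577643997
delta [ 0.0009 -0.0023 -0.0004] along 0.2304117288361658 lat -0.0001329483739650288 F [ 0.37913115  0.08613676 -4.47986929] M [ 1.94084752  0.84850532 -0.0437257 ] open 0.008685861998408184 107.33616828918457
scene knobtop 298 [ 631.  -250.7   30.7] 0.3647
scene top 1510 [ 634.6 -237.1  102.1] 0.2879
scene rim 2080 [ 634.5 -237.   102.2] 0.2896
side knobtop 183 [ 629.4 -255.6   29.4] 0.3646
side top 691 [ 635.6 -241.1   97.5] 0.2882
side rim 992 [ 635.2 -238.2   99.9] 0.2903
```

View pics/a4.png

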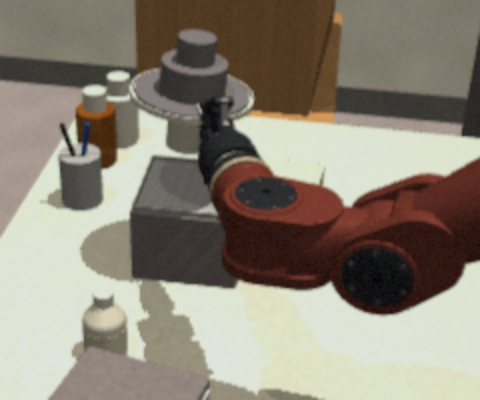

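The crop shows the pair inverted above the tray and still closed, with the rack foot up at (197,50) and the cover foot below at (187,130).

Emit:
{"name": "move_arm", "arguments": {
  "moves": [
    [[0,0,0,-0.7,1.55,0],[0,0,0,-0.7,1.55,0],[0,0,0,-0.74,1.65,0],[0,0,0,0,0,0]]
  ]
}}

```text
time_s: 11.98
ee_pos: [0.5409, -0.0442, 0.281]
orientation: [[-0.913, 0.0, 0.409], [-0.409, 0.0, -0.913], [-0.0, -1.0, -0.0]]
ft_force: [-1.3, -0.1, -4.1]
opening: 0.0088
finger_force: 107.3
```

```bash
python3 g.py .635 -.254 .228 .2035; cat > m.py <<'E'
from h import *
for n in("scene","side"):
    c=capture(n); W=world(c); np.savez("pics/last_%s.npz"%n,**c); cv2.imwrite("pics/last_%s.png"%n,c["image"])
    z0=status.state()['ee_pos'][2]
    for nm,lo,hi,R in [("knobtop",.080,.093,.04),("tubtop",.045,.053,.06),("flange",-.002,.010,.095)]:
        m=band(W,z0+lo,z0+hi,(.632-R,.632+R,-.254-R,-.254+R)); p=W[m]
        if len(p)<40: continue
        A=np.c_[p[:,:2]-p[:,:2].mean(0),np.ones(len(p))]; k=np.linalg.lstsq(A,p[:,2],rcond=None)[0]
        print(n,nm,len(p),np.round(circ(p[:,:2]),1),"z",np.round(k[2],4),"slope deg",np.round(np.degrees(k[:2]),2))
E
python3 m.py
```

```text
t 11.9833 q [-0.115 -0.301 -1.04  -0.739 -1.035 -1.571] p [ 0.5409 -0.0442  0.281 ] head -65.86213118370877 pitch -0.003911210666274782 roll xz -0.007199269192336101
delta [ 0.0008 -0.0017 -0.0775] along 0.22992037721720984 lat 5.6241040448217196e-05 F [-1.25319229 -0.1199488  -4.14605468] M [1.94767636 0.85076934 0.02745718] open 0.008785226766536753 107.34237313270569
scene knobtop 278 [ 636.6 -248.2   32. ] z 0.3659 slope deg [-2.08  0.57]
scene tubtop 444 [ 638.7 -248.6   49.5] z 0.3304 slope deg [-0.75  0.59]
scene flange 1560 [ 637.3 -246.6   93.3] z 0.2854 slope deg [-0.95  0.73]
side knobtop 154 [ 637.2 -252.7   30.6] z 0.366 slope deg [-0.26 -1.74]
side tubtop 256 [ 633.2 -249.5   49.7] z 0.3306 slope deg [ 0.02 -0.19]
side flange 751 [ 634.4 -252.7   92.8] z 0.2857 slope deg [ 0.04 -0.1 ]
```

Emit:
{"name": "move_arm", "arguments": {
  "moves": [
    [[0,-0.001,-0.007,0,0,0],[0,-0.001,-0.015,0,0,0],[0,-0.001,-0.018,0,0,0],[0,0,-0.015,0,0,0],[0,0,-0.01,0,0,0]]
  ]
}}

```text
time_s: 12.5
ee_pos: [0.5403, -0.0474, 0.2137]
orientation: [[-0.913, -0.001, 0.408], [-0.408, 0.001, -0.913], [0.001, -1.0, -0.001]]
ft_force: [1.1, -0.1, -5.3]
opening: 0.0092
finger_force: 107.7
```

Emit:
{"name": "move_arm", "arguments": {
  "moves": [
    [[0,0,-0.005,0,0,0],[0,0,-0.002,0,0,0],[0,0,-0.002,0,0,0],[0,0,0,0,0,0],[0,0,0,0,0,0]]
  ]
}}

```text
time_s: 12.92
ee_pos: [0.5412, -0.0473, 0.2079]
orientation: [[-0.913, 0.002, 0.409], [-0.409, -0.0, -0.913], [-0.002, -1.0, 0.001]]
ft_force: [-0.5, -0.6, -3.8]
opening: 0.0094
finger_force: 107.8
```

```bash
python3 g.py .635 -.254 .228 .2035
```

```text
t 12.9167 q [-0.121 -0.044 -1.006 -0.963 -1.029 -1.57 ] p [ 0.5412 -0.0473  0.2079] head -65.87100390461958 pitch 0.04145885595458216 roll xz -0.0884149748657061
delta [ 0.0005  0.0014 -0.0044] along 0.22693499055412958 lat 0.00107652211308952 F [-0.50194972 -0.58541125 -3.82118836] M [ 1.94286736  0.86756881 -0.02250844] open 0.009376837526353562 107.77745604515076
```

Emit:
{"name": "move_arm", "arguments": {
  "moves": [
    [[0,0,-0.001,0,0,0],[0,0,-0.001,0,0,0],[0,0,-0.001,0,0,0],[0,0,0,0,0,0],[0,0,0,0,0,0]]
  ]
}}

```text
time_s: 13.33
ee_pos: [0.5412, -0.0474, 0.2047]
orientation: [[-0.913, 0.002, 0.409], [-0.409, -0.0, -0.913], [-0.001, -1.0, 0.001]]
ft_force: [-2.0, -0.6, -1.5]
opening: 0.0086
finger_force: 109.1
```

Emit:
{"name": "move_arm", "arguments": {
  "moves": [
    [[0,0,-0.001,0,0,0],[0,0,0,0,0,0],[0,0,0,0,0,0]]
  ]
}}

```text
time_s: 13.58
ee_pos: [0.5414, -0.0473, 0.2042]
orientation: [[-0.913, 0.003, 0.409], [-0.409, -0.0, -0.913], [-0.002, -1.0, 0.001]]
ft_force: [-2.1, 4.3, 4.8]
opening: 0.0091
finger_force: 110.9
```

```bash
python3 g.py .635 -.254 .228 .2035
```

```text
t 13.5833 q [-0.121 -0.028 -1.002 -0.976 -1.029 -1.571] p [ 0.5414 -0.0473  0.2042] head -65.8791520643969 pitch 0.07782284459922835 roll xz -0.1354215993131684
delta [ 0.0004  0.0014 -0.0007] along 0.22690526117272475 lat 0.0009663323991023406 F [-2.12831524  4.2925693   4.80739498] M [-0.19118077  0.02095458 -0.32063448] open 0.009140223214621962 110.8635413646698
```

Emit:
{"name": "move_arm", "arguments": {
  "moves": [
    [[0,0,0,0,0,0],[0,0,0,0,0,0]]
  ],
  "grip_force": 20
}}

```text
time_s: 13.75
ee_pos: [0.5414, -0.0473, 0.2041]
orientation: [[-0.913, 0.003, 0.409], [-0.409, -0.0, -0.913], [-0.002, -1.0, 0.001]]
ft_force: [-2.6, 3.2, 6.5]
opening: 0.009
finger_force: 111.0
```

Emit:
{"name": "move_arm", "arguments": {
  "moves": [
    [[0,0,0,0,0,0],[0,0,0,0,0,0],[0,0,0,0,0,0],[0,0,0,0,0,0],[0,0,0,0,0,0]]
  ],
  "grip": 0.5
}}

```text
time_s: 14.17
ee_pos: [0.5409, -0.0474, 0.2029]
orientation: [[-0.913, -0.0, 0.409], [-0.409, 0.0, -0.913], [0.0, -1.0, -0.0]]
ft_force: [-0.4, -0.5, -0.1]
opening: 0.0428
finger_force: 0.0
```

```bash
python3 g.py .635 -.254 .228 .2035; python3 m.py
```

```text
t 14.1667 q [-0.121 -0.028 -1.003 -0.975 -1.029 -1.571] p [ 0.5409 -0.0474  0.2029] head -65.87821187988105 pitch -0.009862548699436601 roll xz 0.007342457063115873
delta [0.0009 0.0015 0.0006] along 0.22703010773728116 lat 0.0014563857972770596 F [-0.39714063 -0.49925229 -0.13355958] M [ 0.94544242  0.37410581 -0.01517082] open 0.042813002882242115 0.0
scene knobtop 287 [ 637.6 -252.8   30.5] z 0.2892 slope deg [-2.55  0.16]
scene tubtop 426 [ 638.3 -249.5   50.2] z 0.2532 slope deg [-0.93 -0.13]
scene flange 1630 [ 638.  -255.3   91.6] z 0.2087 slope deg [-0.7   0.21]
side knobtop 165 [ 637.7 -253.9   30.7] z 0.2892 slope deg [ 0.46 -1.79]
side tubtop 240 [ 637.2 -250.5   49.5] z 0.2531 slope deg [ 0.52 -1.3 ]
side flange 755 [ 633.4 -253.    92.7] z 0.2087 slope deg [ 0.14 -0.55]
```

Emit:
{"name": "move_arm", "arguments": {
  "moves": [
    [[-0.0033,0.0073,0,0,0,0],[-0.0066,0.0146,0,0,0,0],[-0.0082,0.0183,0,0,0,0],[-0.0082,0.0183,0,0,0,0],[-0.0066,0.0146,0,0,0,0]]
  ]
}}

```text
time_s: 14.68
ee_pos: [0.5072, 0.0271, 0.203]
orientation: [[-0.913, -0.0, 0.409], [-0.409, 0.0, -0.913], [0.0, -1.0, -0.0]]
ft_force: [-0.1, -0.5, 0.3]
opening: 0.0425
finger_force: 0.0
```

Emit:
{"name": "move_arm", "arguments": {
  "moves": [
    [[0,0,0.02,4.11,1.84,0],[0,0,0.025,4.11,1.84,0],[0,0,0.025,4.11,1.84,0],[0,0,0.025,4.11,1.84,0],[0,0,0.025,4.11,1.84,0]]
  ],
  "grip": 1
}}

```text
time_s: 15.1
ee_pos: [0.5175, 0.0266, 0.2648]
orientation: [[-0.909, -0.085, 0.409], [-0.417, 0.185, -0.89], [-0.0, -0.979, -0.204]]
ft_force: [0.9, 0.5, -1.7]
opening: 0.0854
finger_force: 0.0
```

Emit:
{"name": "move_arm", "arguments": {
  "moves": [
    [[0,0,0.03,4.11,1.84,0],[0,0,0.025,4.11,1.84,0],[0,0,0.025,4.11,1.84,0],[0,0,0.025,4.11,1.84,0],[0,0,0.025,4.11,1.84,0]]
  ]
}}

```text
time_s: 15.52
ee_pos: [0.5199, 0.0266, 0.3784]
orientation: [[-0.908, -0.215, 0.359], [-0.419, 0.476, -0.773], [-0.005, -0.853, -0.523]]
ft_force: [2.4, 1.0, -1.2]
opening: 0.0853
finger_force: 0.0
```

```bash
python3 g.py .637 -.253 .228 .5; python3 -c "
from h import *; print(status.state()['orientation'])"
```

```text
t 15.5167 q [-0.005 -0.487 -0.631  0.819 -0.881 -0.728] p [0.5199 0.0266 0.3784] head -65.08823899917014 pitch -31.512359123345036 roll xz -0.27835415203611197
delta [ 0.0211 -0.0729  0.1216] along 0.3029492018735739 lat -0.011575415354606489 F [ 2.41479047  0.9573303  -1.2174886 ] M [0.76250226 0.30807502 0.05839679] open 0.08532128803360059 0.0
[[-0.90819747 -0.21499343  0.35910331]
 [-0.41851375  0.47644349 -0.77320621]
 [-0.00485818 -0.8525136  -0.52268247]]
```

Emit:
{"name": "move_arm", "arguments": {
  "moves": [
    [[0,0,0.022,4.08,1.89,0],[0,0,0.022,4.08,1.89,0],[0,0,0.022,4.08,1.89,0],[0,0,0.022,4.08,1.89,0],[0,0,0.022,4.08,1.89,0]]
  ]
}}

```text
time_s: 15.93
ee_pos: [0.5204, 0.0266, 0.4883]
orientation: [[-0.909, -0.336, 0.248], [-0.417, 0.736, -0.533], [-0.004, -0.588, -0.809]]
ft_force: [0.8, -0.1, 0.4]
opening: 0.0856
finger_force: 0.0
```

Emit:
{"name": "move_arm", "arguments": {
  "moves": [
    [[0.008,-0.018,0.004,4.08,1.89,0],[0.0127,-0.03,0.003,4.08,1.89,0],[0.0127,-0.03,0,4.08,1.89,0],[0.0127,-0.03,0,4.08,1.89,0],[0.0127,-0.03,0,4.08,1.89,0]]
  ]
}}

```text
time_s: 16.35
ee_pos: [0.5799, -0.1129, 0.4943]
orientation: [[-0.909, -0.405, 0.101], [-0.417, 0.884, -0.212], [-0.003, -0.235, -0.972]]
ft_force: [-0.1, 0.6, -0.6]
opening: 0.0862
finger_force: 0.0
```

```bash
cat > d.py <<'E'
from h import *
import sys
from scipy.spatial.transform import Rotation as Ro
t=np.array([float(a) for a in sys.argv[1:4]])
s=status.state(); R=s['orientation']; z=R[:,2]
ax=np.cross(z,[0,0,-1]); n=np.linalg.norm(ax); 
print("t",s['time_s'],"q",np.round(s['qpos'],3),"p",np.round(s['ee_pos'],4),"delta",np.round(t-s['ee_pos'],4),"rot to down",np.round(np.degrees(np.arctan2(n,-z[2]))*ax/max(n,1e-9),2),"yaw y",np.degrees(np.arctan2(R[1,1],R[0,1])),"F",np.round(s['ft_force'],1),"open",s['opening'],s['finger_force'])
E
python3 d.py .637 -.253 .49
```

```text
t 16.35 q [-0.377 -0.012  0.131  1.539 -0.161 -0.821] p [ 0.5799 -0.1129  0.4943] delta [ 0.0571 -0.1401 -0.0043] rot to down [12.27  5.82  0.  ] yaw y 114.59235933424476 F [-0.1  0.6 -0.6] open 0.086194349405948 0.0
```

Emit:
{"name": "move_arm", "arguments": {
  "moves": [
    [[0.0125,-0.03,0,3.07,1.46,0],[0.0125,-0.03,0,3.07,1.46,0],[0.0125,-0.03,0,3.07,1.45,0],[0.0125,-0.03,0,3.06,1.45,0],[0.0071,-0.0201,-0.004,0,0,0]]
  ]
}}

```text
time_s: 16.77
ee_pos: [0.6376, -0.2551, 0.4877]
orientation: [[-0.91, -0.415, -0.004], [-0.415, 0.91, 0.001], [0.003, 0.002, -1.0]]
ft_force: [-0.6, -0.0, -0.7]
opening: 0.0853
finger_force: 0.0
```

Emit:
{"name": "move_arm", "arguments": {
  "moves": [
    [[0,0,0,0,0,0],[0,0,0,0,0,0]]
  ]
}}

```text
time_s: 16.93
ee_pos: [0.6371, -0.2531, 0.4882]
orientation: [[-0.91, -0.415, -0.002], [-0.415, 0.91, -0.002], [0.003, -0.001, -1.0]]
ft_force: [-0.3, -0.1, -0.3]
opening: 0.0856
finger_force: 0.0
```

```bash
python3 d.py .637 -.253 .49; python3 - <<'E'
from h import *
s=status.state(); T=np.eye(4);T[:3,:3]=s['orientation'];T[:3,3]=s['ee_pos']
c=capture('wrist'); cv2.imwrite('pics/w5.png',c['image']); W=world(c,T)
for nm,lo,hi,R in [("knobtop",.282,.296,.04),("tub",.247,.259,.06),("flange",.2,.215,.095)]:
    p=W[band(W,lo,hi,(.635-R,.635+R,-.253-R,-.253+R))]
    if len(p)>40: print(nm,len(p),np.round(circ(p[:,:2]),1),np.median(p[:,2]))
E
```

```text
t 16.9333 q [-0.568  0.439  0.642  1.774 -0.003 -0.996] p [ 0.6371 -0.2531  0.4882] delta [-0.0001  0.0001  0.0018] rot to down [ 0.13 -0.13  0.  ] yaw y 114.51955228995946 F [-0.3 -0.1 -0.3] open 0.08558059207347923 0.0
knobtop 7814 [ 636.2 -253.7   27.3] 0.28903651638387823
tub 8386 [ 636.1 -253.5   47.1] 0.2530801964820684
flange 25752 [ 636.2 -254.6   89.1] 0.20877060550620857
```

View pics/w5.png

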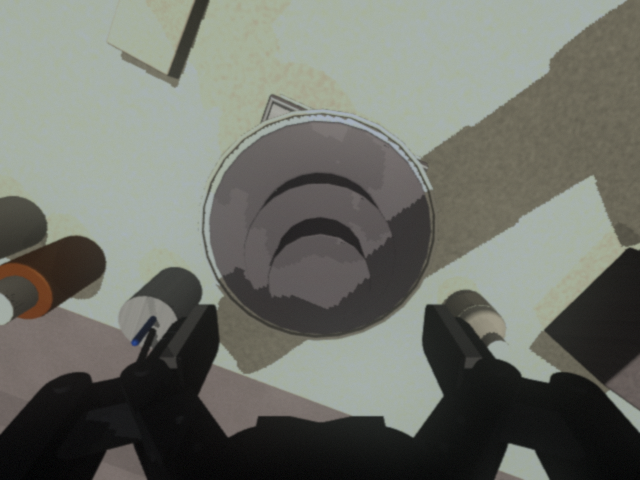

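The wrist view shows the inverted rack with its knob at about (320,270), centred between the fingers. Circle fits give radii 27.3 mm and 47.1 mm, as expected, with the axis at (0.636, −0.254).

Emit:
{"name": "move_arm", "arguments": {
  "moves": [
    [[-0.0005,-0.0003,-0.012,0.06,-0.06,0],[-0.0004,-0.0003,-0.015,0.06,-0.06,0],[0,0,-0.015,0,0,0],[0,0,-0.01,0,0,0],[0,0,-0.006,0,0,0]]
  ]
}}

```text
time_s: 17.4
ee_pos: [0.6356, -0.2508, 0.4316]
orientation: [[-0.909, -0.418, 0.002], [-0.418, 0.909, -0.001], [-0.001, -0.002, -1.0]]
ft_force: [0.2, 0.8, -0.2]
opening: 0.0854
finger_force: 0.0
```

Emit:
{"name": "move_arm", "arguments": {
  "moves": [
    [[0,0,0,0,0,0],[0,0,0,0,0,0]]
  ]
}}

```text
time_s: 17.57
ee_pos: [0.6357, -0.2517, 0.433]
orientation: [[-0.909, -0.417, 0.003], [-0.417, 0.909, -0.001], [-0.002, -0.002, -1.0]]
ft_force: [0.3, -0.2, -0.1]
opening: 0.0857
finger_force: 0.0
```

```bash
python3 d.py .6362 -.2537 .43
```

```text
t 17.5667 q [-0.568  0.383  0.469  1.654  0.    -0.998] p [ 0.6357 -0.2517  0.433 ] delta [ 0.0005 -0.002  -0.003 ] rot to down [0.08 0.15 0.  ] yaw y 114.63575836248661 F [ 0.3 -0.2 -0.1] open 0.08571532123825983 0.0
```

Emit:
{"name": "move_arm", "arguments": {
  "moves": [
    [[0.0005,-0.002,-0.0025,0.08,0.15,0],[0,0,0,0,0,0],[0,0,0,0,0,0]]
  ]
}}

```text
time_s: 17.82
ee_pos: [0.6364, -0.2548, 0.4299]
orientation: [[-0.909, -0.416, -0.0], [-0.416, 0.909, 0.0], [0.0, 0.0, -1.0]]
ft_force: [0.2, -0.6, -0.0]
opening: 0.0852
finger_force: 0.0
```

Emit:
{"name": "move_arm", "arguments": {
  "moves": [
    [[0,0,0,0,0,0],[0,0,0,0,0,0],[0,0,0,0,0,0],[0,0,0,0,0,0],[0,0,0,0,0,0]]
  ],
  "grip": 0.3,
  "grip_force": 30
}}

```text
time_s: 18.23
ee_pos: [0.6364, -0.2547, 0.4298]
orientation: [[-0.909, -0.416, -0.0], [-0.416, 0.909, 0.0], [0.0, 0.0, -1.0]]
ft_force: [0.2, 0.4, 1.0]
opening: 0.0522
finger_force: 32.0
```

Emit:
{"name": "move_arm", "arguments": {
  "moves": [
    [[0,0,0,0,0,0],[0,0,0,0,0,0],[0,0,0,0,0,0]]
  ],
  "grip_force": 60
}}

```text
time_s: 18.48
ee_pos: [0.6363, -0.2547, 0.43]
orientation: [[-0.909, -0.416, -0.0], [-0.416, 0.909, 0.0], [-0.0, 0.0, -1.0]]
ft_force: [-0.4, 0.3, 5.0]
opening: 0.0519
finger_force: 62.9
```

```bash
python3 d.py .6362 -.2537 .43
```

```text
t 18.4833 q [-0.571  0.39   0.472  1.653  0.    -1.   ] p [ 0.6363 -0.2547  0.43  ] delta [-0.0001  0.001   0.    ] rot to down [-0.01 -0.   -0.  ] yaw y 114.57949471645712 F [-0.4  0.3  5. ] open 0.05185911412629591 62.855122089385986
```

Emit:
{"name": "move_arm", "arguments": {
  "moves": [
    [[0,0,0.0005,0,0,0],[0,0,0.001,0,0,0],[0,0,0.002,0,0,0],[0,0,0.002,0,0,0],[0,0,0.002,0,0,0]]
  ]
}}

```text
time_s: 18.9
ee_pos: [0.6363, -0.2546, 0.4366]
orientation: [[-0.909, -0.416, -0.002], [-0.416, 0.909, 0.001], [0.001, 0.002, -1.0]]
ft_force: [0.4, 0.3, -2.4]
opening: 0.0515
finger_force: 62.9
```

Emit:
{"name": "move_arm", "arguments": {
  "moves": [
    [[0,0,0.0025,0,0,0],[0,0,0.0025,0,0,0],[0,0,0.0025,0,0,0],[0,0,0.0025,0,0,0],[0,0,0.0025,0,0,0]]
  ]
}}

```text
time_s: 19.32
ee_pos: [0.6363, -0.2547, 0.4498]
orientation: [[-0.909, -0.416, -0.001], [-0.416, 0.909, 0.001], [0.0, 0.001, -1.0]]
ft_force: [-0.5, 0.7, -2.4]
opening: 0.0511
finger_force: 62.9
```

```bash
python3 d.py .6362 -.2537 .43; python3 - <<'E'
from h import *
for n in("scene","side"):
    c=capture(n); W=world(c); np.savez("pics/l6_%s.npz"%n,**c); cv2.imwrite("pics/l6_%s.png"%n,c["image"])
a=cv2.imread("pics/l6_scene.png")[170:310,150:310]; b=cv2.imread("pics/l6_side.png")[130:270,260:420]
cv2.imwrite("pics/l6.png",cv2.resize(np.hstack([a,b]),None,fx=2.5,fy=2.5))
E
```

```text
t 19.3167 q [-0.571  0.403  0.525  1.693  0.    -1.   ] p [ 0.6363 -0.2547  0.4498] delta [-0.0001  0.001  -0.0198] rot to down [-0.03 -0.03 -0.  ] yaw y 114.58058631291296 F [-0.5  0.7 -2.4] open 0.05107529767165654 62.88426160812378
```

View pics/l6.png

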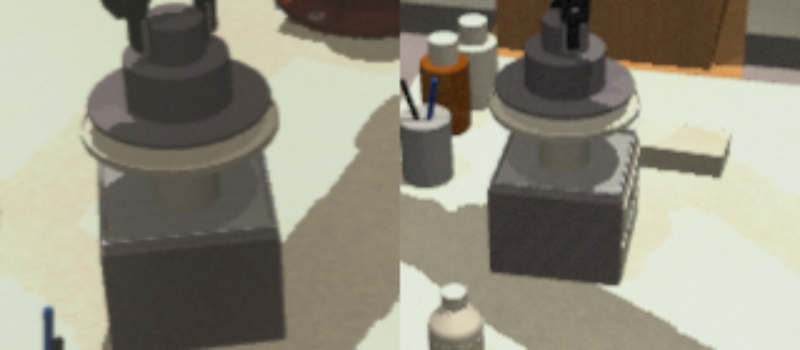

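The two crops show the rack raised off the cover, with the cover still flat on its foot in the tray. The wrist load of 2.4 N is about the rack's weight alone.

Emit:
{"name": "move_arm", "arguments": {
  "moves": [
    [[0,0,0.003,0,0,0],[0,0,0.003,0,0,0],[0,0,0.003,0,0,0],[0,0,0.003,0,0,0],[0,0,0.003,0,0,0]]
  ]
}}

```text
time_s: 19.83
ee_pos: [0.6363, -0.2547, 0.4649]
orientation: [[-0.909, -0.416, -0.0], [-0.416, 0.909, 0.0], [0.0, 0.001, -1.0]]
ft_force: [-0.5, 1.2, -1.6]
opening: 0.0516
finger_force: 62.9
```

Emit:
{"name": "move_arm", "arguments": {
  "moves": [
    [[0,0,0.003,0,0,0],[0,0,0.003,0,0,0],[0,0,0.003,0,0,0],[0,0,0.003,0,0,0],[0,0,0.003,0,0,0]]
  ]
}}

```text
time_s: 20.25
ee_pos: [0.6364, -0.2547, 0.4798]
orientation: [[-0.909, -0.416, -0.001], [-0.416, 0.909, 0.001], [0.0, 0.001, -1.0]]
ft_force: [0.7, -0.5, -1.7]
opening: 0.0515
finger_force: 62.9
```

Emit:
{"name": "move_arm", "arguments": {
  "moves": [
    [[0,0,0.004,0,0,0],[0,0,0.008,0,0,0],[0,0,0.01,0,0,0],[0,0,0.01,0,0,0],[0,0,0.008,0,0,0]]
  ]
}}

```text
time_s: 20.67
ee_pos: [0.6362, -0.2546, 0.5206]
orientation: [[-0.909, -0.416, -0.0], [-0.416, 0.909, 0.0], [-0.0, 0.0, -1.0]]
ft_force: [0.4, 0.4, -1.5]
opening: 0.0514
finger_force: 62.9
```

```bash
python3 d.py .626 .2235 .51; python3 - <<'E'
from h import *
for n in("scene","side"):
    c=capture(n); W=world(c); cv2.imwrite("pics/l7_%s.png"%n,c["image"])
    m=band(W,.24,.256,(.57,.7,-.32,-.19)).astype(np.uint8)
    k,l,st,ce=cv2.connectedComponentsWithStats(m)
    for i in range(1,k):
        if st[i,4]>8: p=W[l==i]; print(n,st[i,4],np.round(circ(p[:,:2]),1),np.median(p[:,2]))
a=cv2.imread("pics/l7_scene.png")[150:290,150:310]; b=cv2.imread("pics/l7_side.png")[110:250,260:420]
cv2.imwrite("pics/l7.png",cv2.resize(np.hstack([a,b]),None,fx=2.5,fy=2.5))
E
```

```text
t 20.6667 q [-0.571  0.48   0.756  1.847  0.    -1.   ] p [ 0.6362 -0.2546  0.5206] delta [-0.0102  0.4781 -0.0106] rot to down [-0.01 -0.   -0.  ] yaw y 114.5789874572851 F [ 0.4  0.4 -1.5] open 0.05141195218255054 62.9488742351532
scene 12 [ 623.4 -241.9   10.6] 0.2419939188302514
scene 62 [ 628.9 -276.1   15.4] 0.24479072597557489
scene 107 [ 658.8 -241.8   17.4] 0.24666606878657948
side 99 [ 613.7 -256.9   27.7] 0.24666138573351315
side 61 [ 653.9 -243.7   16.9] 0.24643766209435902
```

View pics/l7.png

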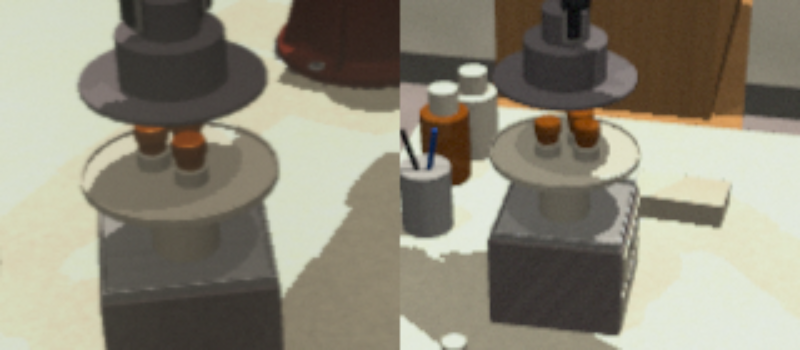

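Both crops show the rack well above the cover, with the three amber jars standing cap-down, at (547,133), (587,133) and (580,118) in the right-hand crop. Their bases read z ≈ 0.247, as expected.

Emit:
{"name": "move_arm", "arguments": {
  "moves": [
    [[-0.0003,0.0154,0,0,0,0],[-0.0007,0.0308,0,0,0,0],[-0.0008,0.0386,0,0,0,0],[-0.0008,0.0386,0,0,0,0],[-0.0008,0.0386,0,0,0,0]]
  ]
}}

```text
time_s: 21.18
ee_pos: [0.6326, -0.0913, 0.5188]
orientation: [[-0.91, -0.415, -0.001], [-0.415, 0.91, 0.001], [0.001, 0.001, -1.0]]
ft_force: [0.3, 0.0, -1.8]
opening: 0.0515
finger_force: 63.3
```

Emit:
{"name": "move_arm", "arguments": {
  "moves": [
    [[-0.0008,0.0386,0,0,0,0],[-0.0008,0.0386,0,0,0,0],[-0.0008,0.0386,0,0,0,0],[-0.0008,0.0386,0,0,0,0],[-0.0008,0.0386,0,0,0,0]]
  ]
}}

```text
time_s: 21.6
ee_pos: [0.6285, 0.1022, 0.5191]
orientation: [[-0.909, -0.416, -0.001], [-0.416, 0.909, 0.001], [0.001, 0.001, -1.0]]
ft_force: [0.5, 0.5, -2.5]
opening: 0.0519
finger_force: 63.3
```

Emit:
{"name": "move_arm", "arguments": {
  "moves": [
    [[-0.0008,0.0386,0,0,0,0],[-0.0008,0.0386,0,0,0,0],[-0.0007,0.0308,0,0,0,0],[-0.0003,0.0154,0,0,0,0],[0,0,0,0,0,0]]
  ]
}}

```text
time_s: 22.02
ee_pos: [0.6258, 0.227, 0.5187]
orientation: [[-0.908, -0.419, -0.002], [-0.419, 0.908, 0.001], [0.001, 0.002, -1.0]]
ft_force: [-0.9, 0.1, -3.6]
opening: 0.0514
finger_force: 63.4
```

```bash
python3 d.py .626 .2235 .347; python3 - <<'E'
from h import *
for n in("scene","side"):
    c=capture(n); W=world(c)
    for nm,lo,hi,box in [("stand",.112,.126,(.5,.75,.1,.34)),("knob",.37,.39,(.57,.7,.17,.28))]:
        p=W[band(W,lo,hi,box)]
        if len(p)>20: print(n,nm,len(p),np.round(circ(p[:,:2]),1),np.round(np.hstack(cv2.minAreaRect((p[:,:2]*1000).astype(np.float32))),1),np.median(p[:,2]))
E
```

```text
t 22.0167 q [ 1.520e-01  4.000e-01  6.500e-01  1.823e+00  1.000e-03 -2.810e-01] p [0.6258 0.227  0.5187] delta [ 0.0002 -0.0035 -0.1717] rot to down [-0.07 -0.09 -0.  ] yaw y 114.80008254085618 F [-0.9  0.1 -3.6] open 0.051426898719667276 63.40444564819336
scene stand 2400 [627.9 225.1 112.1] [627.6 224.5 161.  168.4  79. ] 0.12104836453177187
scene knob 333 [630.4 228.1  42. ] [632.4 229.8  48.3  83.   42.6] 0.378678747447463
side stand 3541 [624.  223.4 111.1] [622.7 222.3 164.9 163.5  79.1] 0.12083936409342133
side knob 239 [626.  230.7  37.6] [626.2 231.4  60.5  55.1  80.5] 0.37799130216551147
```

Emit:
{"name": "move_arm", "arguments": {
  "moves": [
    [[0,-0.001,-0.015,0,0,0],[0,-0.001,-0.03,0,0,0],[0,-0.001,-0.035,0,0,0],[0,0,-0.035,0,0,0],[0,0,-0.025,0,0,0]]
  ]
}}

```text
time_s: 22.53
ee_pos: [0.6261, 0.2186, 0.376]
orientation: [[-0.91, -0.414, -0.003], [-0.414, 0.91, -0.0], [0.003, 0.001, -1.0]]
ft_force: [0.1, 0.0, -2.8]
opening: 0.0515
finger_force: 63.4
```

Emit:
{"name": "move_arm", "arguments": {
  "moves": [
    [[0,0,-0.015,0,0,0],[0,0,-0.008,0,0,0],[0,0,-0.002,0,0,0],[0,0,0,0,0,0],[0,0,0,0,0,0]]
  ]
}}

```text
time_s: 22.95
ee_pos: [0.6268, 0.2202, 0.3562]
orientation: [[-0.91, -0.415, 0.002], [-0.415, 0.91, 0.001], [-0.002, 0.0, -1.0]]
ft_force: [0.4, 0.7, -1.7]
opening: 0.0515
finger_force: 63.4
```

```bash
python3 d.py .626 .2235 .347
```

```text
t 22.95 q [ 1.410e-01  2.970e-01  2.260e-01  1.498e+00  1.000e-03 -2.870e-01] p [0.6268 0.2202 0.3562] delta [-0.0008  0.0033 -0.0092] rot to down [-0.04  0.09  0.  ] yaw y 114.5411824500816 F [ 0.4  0.7 -1.7] open 0.05154314758538919 63.403072357177734
```

Emit:
{"name": "move_arm", "arguments": {
  "moves": [
    [[-0.0008,0.0033,-0.003,0,0,0],[0,0,-0.003,0,0,0],[0,0,-0.0015,0,0,0],[0,0,-0.0005,0,0,0],[0,0,0,0,0,0]]
  ]
}}

```text
time_s: 23.37
ee_pos: [0.6256, 0.2242, 0.347]
orientation: [[-0.909, -0.416, 0.0], [-0.416, 0.909, 0.001], [-0.0, 0.001, -1.0]]
ft_force: [-0.6, 2.3, 1.1]
opening: 0.0514
finger_force: 63.5
```

Emit:
{"name": "move_arm", "arguments": {
  "moves": [
    [[0,0,-0.001,0,0,0],[0,0,0,0,0,0],[0,0,0,0,0,0]]
  ]
}}

```text
time_s: 23.62
ee_pos: [0.6255, 0.2243, 0.3469]
orientation: [[-0.909, -0.416, 0.001], [-0.416, 0.909, 0.001], [-0.001, 0.001, -1.0]]
ft_force: [-3.7, 1.1, 7.0]
opening: 0.0513
finger_force: 64.2
```

```bash
python3 d.py .626 .2235 .347
```

```text
t 23.6167 q [ 1.480e-01  2.980e-01  2.100e-01  1.482e+00  1.000e-03 -2.820e-01] p [0.6255 0.2243 0.3469] delta [ 0.0005 -0.0008  0.0001] rot to down [-0.06  0.04  0.  ] yaw y 114.60058551249081 F [-3.7  1.1  7. ] open 0.051299711693527116 64.21279549598694
```

Resting on the stand. I'll release it and rise.

Emit:
{"name": "move_arm", "arguments": {
  "moves": [
    [[0,0,0,0,0,0],[0,0,0,0,0,0]]
  ],
  "grip_force": 20
}}

```text
time_s: 23.78
ee_pos: [0.6255, 0.2243, 0.3469]
orientation: [[-0.909, -0.416, 0.001], [-0.416, 0.909, 0.001], [-0.001, 0.001, -1.0]]
ft_force: [-2.5, 0.8, 7.6]
opening: 0.0519
finger_force: 64.2
```

Emit:
{"name": "move_arm", "arguments": {
  "moves": [
    [[0,0,0,0,0,0],[0,0,0,0,0,0],[0,0,0,0,0,0],[0,0,0,0,0,0],[0,0,0,0,0,0]]
  ],
  "grip": 1
}}

```text
time_s: 24.2
ee_pos: [0.6256, 0.2239, 0.3453]
orientation: [[-0.909, -0.416, -0.001], [-0.416, 0.909, 0.0], [0.001, 0.001, -1.0]]
ft_force: [0.4, -0.5, 1.5]
opening: 0.0854
finger_force: 0.0
```

Emit:
{"name": "move_arm", "arguments": {
  "moves": [
    [[0,0,0.01,0,0,0],[0,0,0.02,0,0,0],[0,0,0.03,0,0,0],[0,0,0.04,0,0,0],[0,0,0.03,0,0,0]]
  ]
}}

```text
time_s: 24.62
ee_pos: [0.625, 0.2239, 0.479]
orientation: [[-0.909, -0.416, 0.001], [-0.416, 0.909, 0.001], [-0.001, 0.0, -1.0]]
ft_force: [0.3, -1.1, 1.2]
opening: 0.0853
finger_force: 0.0
```

Emit:
{"name": "move_arm", "arguments": {
  "moves": [
    [[-0.02,0,0.01,0,0,0],[-0.03,0,0,0,0,0],[-0.03,0,0,0,0,0],[-0.02,0,0,0,0,0],[0,0,0,0,0,0]]
  ]
}}

```text
time_s: 25.03
ee_pos: [0.5225, 0.2245, 0.4876]
orientation: [[-0.909, -0.417, 0.0], [-0.417, 0.909, 0.001], [-0.001, 0.001, -1.0]]
ft_force: [0.3, -0.1, -0.5]
opening: 0.0854
finger_force: 0.0
```

```bash
python3 d.py .626 .2235 .347; python3 - <<'E'
from h import *
for n in("scene","side"):
    c=capture(n); W=world(c); cv2.imwrite("pics/f_%s.png"%n,c["image"])
    for nm,lo,hi,box in [("knob",.2,.213,(.57,.7,.17,.28)),("flange",.121,.131,(.5,.75,.1,.34)),("bottle",.02,.125,(.55,.9,-.12,.1)),("jars",.24,.256,(.57,.7,-.32,-.19)),("flat",.025,.045,(.45,.8,-.6,-.38))]:
        p=W[band(W,lo,hi,box)]
        if len(p)>20: print(n,nm,len(p),np.round(circ(p[:,:2]),1),np.round(np.median(p[:,2]),4))
a=cv2.imread("pics/f_scene.png")[130:330,100:500]
cv2.imwrite("pics/f.png",cv2.resize(a,None,fx=2,fy=2))
E
```

```text
t 25.0333 q [ 1.760e-01  4.500e-02  1.870e-01  1.712e+00  1.000e-03 -2.550e-01] p [0.5225 0.2245 0.4876] delta [ 0.1035 -0.001  -0.1406] rot to down [-0.06  0.03  0.  ] yaw y 114.65767191054606 F [ 0.3 -0.1 -0.5] open 0.08543771066348274 0.0
scene knob 241 [626.4 226.9  30.8] 0.2067
scene flange 1225 [627.5 225.4 108.7] 0.1267
scene bottle 804 [711.6   4.   31.9] 0.0655
scene jars 321 [ 634.7 -251.9   40.3] 0.2466
scene flat 957 [ 521.5 -491.6   74.8] 0.0355
side knob 355 [624.5 225.   28.6] 0.2066
side flange 1758 [623.5 222.6 108.9] 0.1266
side bottle 414 [704.5   4.8  30.6] 0.075
side flat 453 [ 519.8 -491.4   75.1] 0.0356
```

View pics/f.png

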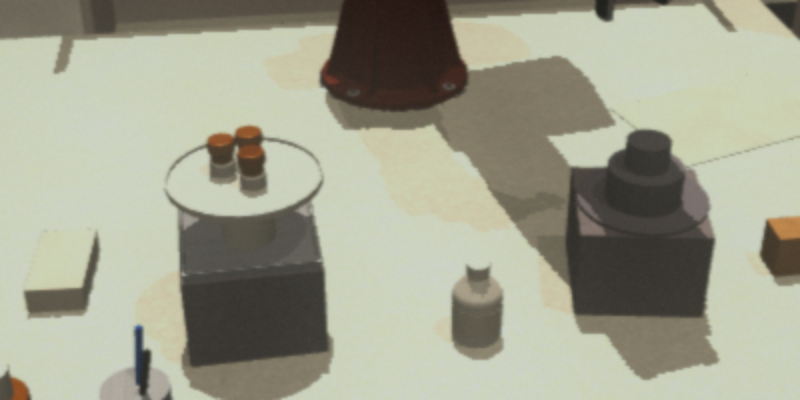

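The final view shows the three jars cap-down on the cover in the tray at about (240,155) and the rack flat and centred on the stand at (645,185). The bottle and cartons are where they started, and the arm is clear.

```bash
python3 -c "
from cell import sign_off; print(sign_off())"
```

```text
the job is handed in; nothing more can be done
None
```

The job is handed in at about 25 s of robot time: all three jars stand cap-down on the cover in the tray, the empty rack lies flange-down near the middle of the stand, and the bottle and cartons are where they were.

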